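# Uncover the curing unit's keys and start it

## Robot

A 6-joint arm with a two-finger parallel gripper is mounted at the origin on the work surface. World frame = base frame: x ahead of the robot, y to its left, z up, the work surface at z = 0. Lengths are in m, angles in rad, forces in N, time in s.
With the tool pointing down it reaches from about 0.35 to 0.85 m from the base axis. Payload 8.1 kg.
Tool frame: the origin (TCP) lies at the very end of the fingers, on their centre line; the grasp point (between the pads) lies 19 mm behind it; z points along the fingers, y is the line along which they close (so a half turn about z gives the same grasp; the last joint's range is limited). The gripper opens to 93 mm and grips with 3 to 60 N. Pads are 15 mm wide; open, the fingers measure 128 mm over their backs; the gripper's body (75 mm by 188 mm) begins 65 mm behind the grasp point.
Start: joints at [1.061, 0.13, 1.488, -0, 1.523, -0.085], TCP at [0.247, 0.547, 0.219] pointing down, gripper open.
Joint ranges: [-2.96, 2.96], [-0.89, 2.26], [0.02, 2.5], [-1.34, 4.48], [0, 2.73], [-2.66, 2.66]. Speed limits (rad/s): [2.39, 2.39, 2.79, 3.14, 3.14, 3.14].

## Interface

Orientations are given as a rotation vector (axis times angle).
In Python, from plant import robot, imaging gives the robot as it stands.
- The arm moves only by the tool jog_arm, never from a script. Its argument "rows" is a list of rows, each a list of 2 entries, a list of its own where there are three numbers: the shift along the tool's x, y, z each as a share of 0.2 m, from -1 to 1, then the turn, a rotation vector about the tool's x, y, z each as a share of pi/2 rad, from -1 to 1. A call has 1 to 5 rows; each row is the pose to reach, as a shift and turn from the pose commanded when the call began, along the tool's axes at that moment; what a row does not reach only later rows make up. A row lasts 1/10 s, in which the tool goes at most 50 mm and 8.59 degrees, less where a joint would pass 70% of its speed; a pose out of reach is approached as far as the arm can. A call with a number of a shift or a turn outside -1 to 1 is refused whole. A call with a gripper value outside its range is refused whole. "hand" is the closure, from -1 (fully open) to 1 (shut), set as the call begins (left out, the last holds). The fingers move at their own pace and stop on an object; "squeeze" is the grip in N (left out, the last holds). Time passes only in rows, so rows that repeat a pose let the fingers close. It gives the time, the measured TCP pose, the force, the opening and the grip force at its end, in the units of the state.
- robot.read_state(): the state, without advancing time (a new reading comes with each control period).
- imaging.read_camera(name): name is "side" or "top"; returns a dict with "frame" (400x640x3 uint8, red, green, blue), "vertical_fov" (degrees; the focal length in pixels is half the picture's height over the tangent of half this angle, whatever the lens; pixels are square), "cx", "cy" (the principal point, pixels), "R" (3x3) and "t" (3): a world point X has camera coordinates R X + t. Camera axes: x right, y down, z forward; pixel columns grow to the right and rows downward; lengths in m; the calibration is good to about 2 mm. A picture is of the moment at which its call begins. There is no depth.
- robot.close_job(): hands the job in; it is judged then, once.
The state is a dict: "t": time; "q": joint angles; "dq": joint speeds; "joint_torque": joint torques, N m; "tool_pos": TCP position; "orientation": TCP orientation; "force": force on the tool from outside, world axes, zero at the start; "wrist_torque": the same for the moment, N m; "opening": finger opening in m; "gripper_force": force on a finger pad.
Only numpy, scipy, OpenCV 4.12 (cv2) and the standard library are available. Lean on these libraries where they do the work, as an engineer would, in place of code of your own. Each camera call takes 0.05 s, during which the arm holds its last target. There are 200 camera calls.

## Task

Lift the clear dust cover off the keys of the curing unit and set it down gently, right way up and wholly on the dark rubber mat. Then press the round start key fully down, keep it down for about a second and let it come up again. Do not press the bar-shaped or the square key, do not touch the slim lamp, and leave the bottle, the jar, the plaster cast and the spatula where they are.

Things in the scene. Friction and masses are not known exactly. Their poses are not given: they have to be found in the camera images.
- unit: light-curing unit, white bench machine, fixed, in the left or right half of the bench. Origin: on the bench under the middle of its control deck; x to its rear, y to its left, z up. Deck: x = -62 to 62 mm, 214 mm wide, top at z = 90 mm. Behind it, x = 62 to 163 mm, the taller housing, 208 mm wide, top at z = 152 mm
- deck (a point): centre of the top of the grey plinth on the unit's deck, 98 mm above the bench; the plinth is 76 (x) by 170 (y) mm and 8 mm high and carries three keys in a row along the unit's y at 52 mm pitch, in any order
- cover: loose clear plastic dust cover over the keys, 92 (x) by 186 (y) mm, open below, walls 4 mm, roof 44 mm above its rim; stands on the unit's deck round the plinth (4 mm play). White solid grip rib on the roof: 14 mm thick (x), 80 mm long (y), 44 to 76 mm above the rim. Origin: middle of the lower rim's plane; z up. About 0.18 kg
- cover_grip (a point): middle of the grip rib, 66 mm above the cover's lower rim, 10 mm below the rib's top
- cover_fl (a point): the cover's front left (-x, +y) bottom corner (outer corner of its lower rim)
- cover_fr (a point): the cover's front right (-x, -y) bottom corner (outer corner of its lower rim)
- cover_bl (a point): the cover's rear left (+x, +y) bottom corner (outer corner of its lower rim)
- cover_br (a point): the cover's rear right (+x, -y) bottom corner (outer corner of its lower rim)
- mat: dark rubber mat fixed on the bench, 150 (x) by 250 (y) mm, 4 mm thick, in the other half of the bench. Origin: centre of its underside
- start (a joint): the start key: the round one, 36 mm in diameter. It is a spring push key: joint value 0 = up, 0.008 m = fully down; about 1.7 N starts it and 6.2 N holds it fully down.
- start_top (a point): centre of the round start key's top face (moves with the key; 17 mm above the plinth when up)
- bar (a joint): the bar-shaped key, 56 (x) by 18 (y) mm; not to be pressed. It is a spring push key: joint value 0 = up, 0.008 m = fully down; about 1.7 N starts it and 6.2 N holds it fully down.
- bar_top (a point): centre of the bar-shaped key's top face, 17 mm above the plinth when up
- square (a joint): the square key, 30 by 30 mm; not to be pressed. It is a spring push key: joint value 0 = up, 0.008 m = fully down; about 1.7 N starts it and 6.2 N holds it fully down.
- square_top (a point): centre of the square key's top face, 17 mm above the plinth when up
- lamp: slim white task lamp, fixed between unit and mat, not to be touched. Origin: on the bench, on its post's axis. Foot 90 mm in diameter, 18 mm high; post 16 mm in diameter up to z = 300 mm; head 130 by 44 by 22 mm at z = 289 to 311 mm, from 10 mm before the post to 120 mm behind it (along its +x, away from the robot)
- bottle: loose white bottle, 48 mm in diameter, 150 mm high, standing behind the mat. Origin: centre of its underside
- jar: loose amber jar, 48 mm in diameter, 45 mm high, standing in front of the mat. Origin: centre of its underside
- cast: loose dental plaster cast, 60 by 72 mm, 35 mm high, in front of the unit. Origin: centre of its underside
- spatula: loose spatula, 160 mm long, lying on the bench before the lamp, about 20 mm high at most. Origin: centre of its underside; x along it

How it is judged:
By the outcome, as a careful person would: the job done as asked, in the order asked, and still so for the second after the job is handed in, with the robot touching nothing.
It also fails if it takes over 64 s, if anything falls off the work surface, if the arm or the gripper's body presses on something with over 40 N, if the wrist force passes 120 N, or if a joint passes its speed limit or range.

## Working session

There is one attempt and no reset: what is moved stays moved. The work goes in short steps, Python scripts to look and compute and a tool call to move; the robot and the scene stay as the last step left them, time stands still between calls to the robot, and variables do not carry over. Pictures are saved under pics/ and viewed, at most 10 in all, crops included, and the job is handed in when it is done.

Besides the shell and the picture viewer there is one more tool, called after ">>>" as a command line: name --argument value ..., lists and objects as JSON in quotes. jog_arm: Moves the arm, as the interface text tells. Its arguments: {"type":"object","properties":{"rows":{"type":"array"},"hand":{"type":"number"},"squeeze":{"type":"number"}},"required":["rows"]}

```bash
ls; mkdir -p pics; python3 - <<'E'
from plant import robot, imaging
import cv2
s=robot.read_state(); print(s)
for n in("side","top"):
    c=imaging.read_camera(n); cv2.imwrite(f"pics/{n}0.png",c["frame"][:,:,::-1])
    print(n,{k:v for k,v in c.items() if k!="frame"})
E
```

```text
pics
{'t': 0.0, 'q': array([ 1.06061227e+00,  1.31161637e-01,  1.48927146e+00,  1.15949732e-05,
        1.52302382e+00, -8.53779749e-02]), 'dq': array([-4.25528552e-05, -1.91926865e-04,  8.52446520e-04, -1.21026454e-03,
        8.03618631e-04, -7.03125913e-04]), 'joint_torque': array([-1.83708202e-03, -5.59809959e+01, -4.91773939e+01,  7.66518968e-02,
        3.49055976e-02, -1.60536720e-04]), 'tool_pos': array([0.24696699, 0.54618181, 0.21759148]), 'orientation': array([-6.62160685e-01, -3.07044522e+00,  2.79367377e-03]), 'force': array([-0.39026778, -0.04616944, -0.59036572]), 'wrist_torque': array([0.01823956, 0.03442034, 0.02129099]), 'gripper_force': 0.0, 'opening': 0.09338749286360064}
side {'vertical_fov': 50.66700968961382, 'cx': 317.6747425809394, 'cy': 197.27044219768865, 'R': array([[ 0.9886967 , -0.14966028,  0.00898026],
       [-0.0869157 , -0.62093397, -0.77902931],
       [ 0.12216589,  0.76944318, -0.6269232 ]]), 't': array([-0.53457776,  0.11421771,  1.11512122])}
top {'vertical_fov': 48.132668410018326, 'cx': 322.60478488035625, 'cy': 198.82257362987843, 'R': array([[ 0.01968216, -0.99980528, -0.00141795],
       [-0.99834234, -0.0195766 , -0.05412335],
       [ 0.05408505,  0.00248087, -0.99853325]]), 't': array([-0.00778393,  0.54084327,  1.35270193])}
```

View pics/top0.png

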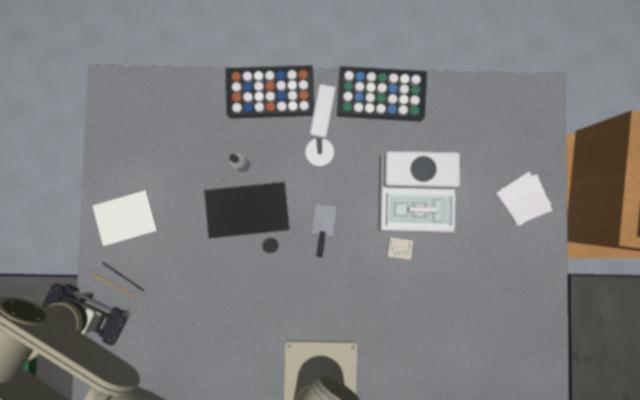

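View pics/side0.png

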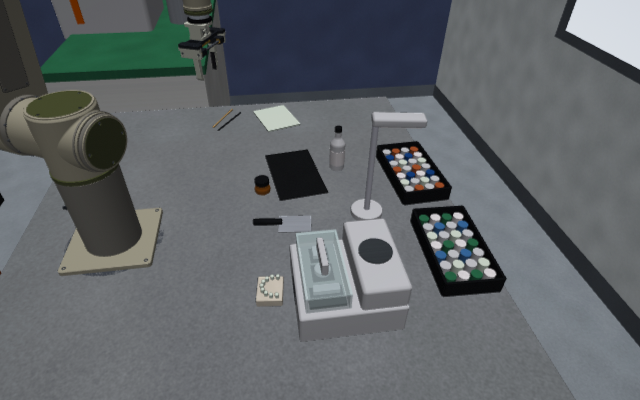

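The top view shows the unit at about (420,190) with the cover rib at (424,210), the mat at (247,210), the lamp post at (320,150), the jar at (270,245) and the bottle at (238,162). The side view shows the cover rib at (321,255) and the mat at (296,173). I'll zoom in on both.

```bash
python3 - <<'E'
import cv2,numpy as np
a=cv2.imread("pics/top0.png")[140:265,370:470]; b=cv2.imread("pics/side0.png")[210:340,280:415]
a=cv2.resize(a,(400,500),interpolation=cv2.INTER_CUBIC); b=cv2.resize(b,(400,500*400//400),interpolation=cv2.INTER_CUBIC) if 0 else cv2.resize(b,None,fx=2.96,fy=3.846,interpolation=cv2.INTER_CUBIC)[:, :400]
b=b[:500]
cv2.imwrite("pics/crop0.png",np.hstack([a,b]))
E
```

```text
(no output)
```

View pics/crop0.png

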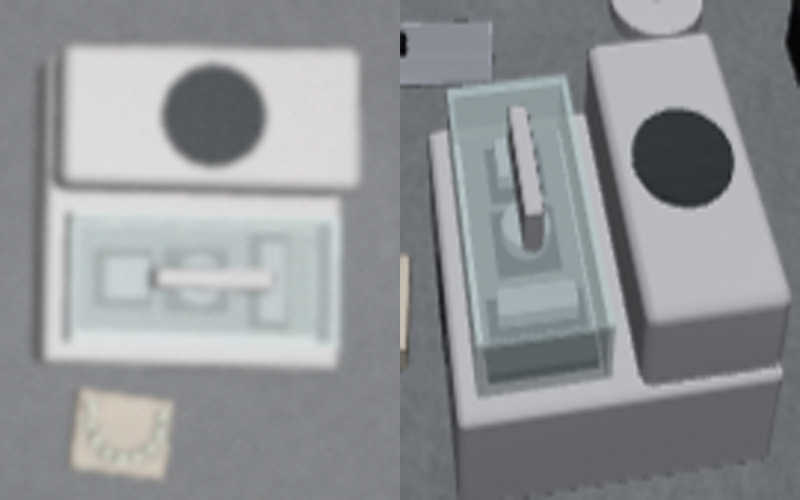

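The crop shows the key order: the square key is on the left, the round start key in the middle under the rib, and the bar on the right. The rib top lies at about (408–438, 209) in the full top view. In the side view it runs from (319,238) to (325,266).

```bash
cat > h.py <<'E'
import cv2,numpy as np
from plant import robot, imaging
from scipy.spatial.transform import Rotation as Ro
def cam(n):
    c=imaging.read_camera(n); c["f"]=200/np.tan(np.radians(c["vertical_fov"])/2); return c
def ray(c,p):
    d=np.array([(p[0]-c["cx"])/c["f"],(p[1]-c["cy"])/c["f"],1.]); return -c["R"].T@c["t"],c["R"].T@d
def plane(c,p,z):
    o,d=ray(c,p); return o+d*(z-o[2])/d[2]
def tri(c1,p1,c2,p2):
    o1,d1=ray(c1,p1);o2,d2=ray(c2,p2)
    s=np.linalg.lstsq(np.c_[d1,-d2],o2-o1,rcond=None)[0]
    a,b=o1+s[0]*d1,o2+s[1]*d2; return (a+b)/2,np.linalg.norm(a-b)
def proj(c,X):
    q=c["R"]@X+c["t"]; return q[:2]/q[2]*c["f"]+[c["cx"],c["cy"]]
def blob(m,box):  # biggest contour of mask within x0,y0,x1,y1 -> minAreaRect, in full pixels
    x0,y0,x1,y1=box; k=m[y0:y1,x0:x1].astype(np.uint8)
    cs=cv2.findContours(k,cv2.RETR_EXTERNAL,cv2.CHAIN_APPROX_NONE)[0]
    g=max(cs,key=cv2.contourArea)+np.array([x0,y0]); mm=cv2.moments(g)
    return cv2.minAreaRect(g),np.array([mm["m10"],mm["m01"]])/mm["m00"],g
E
cat > m.py <<'E'
from h import *
T,S=cam("top"),cam("side"); np.set_printoptions(precision=4,suppress=True)
t,s=T["frame"].astype(int),S["frame"].astype(int)
print("rib px top",t[205:214,424],"\nside",s[248,316:330])
neutral=lambda f:(f.min(2)>195)&(abs(f[...,1]-f[...,0])<8)
for thr in(185,195,205):
  out=[]
  for f,b in((t,(404,203,444,216)),(s,(316,235,329,276))):
    out.append(blob((f.min(2)>thr)&(abs(f[...,1]-f[...,0])<9),b)[:2])
  print(thr,out); 
E
python3 m.py
```

```text
rib px top [[171 178 181]
 [177 182 184]
 [194 197 198]
 [210 210 211]
 [218 217 216]
 [214 214 213]
 [199 199 200]
 [184 187 188]
 [177 182 184]] 
side [[127 134 138]
 [ 75  77  80]
 [ 90  90  93]
 [159 160 165]
 [182 182 188]
 [185 185 190]
 [185 185 190]
 [186 187 192]
 [180 181 186]
 [128 136 140]
 [125 137 140]
 [144 157 160]
 [147 161 162]
 [147 160 163]]
185 [(((425.0, 209.0), (10.0, 30.0), 90.0), array([424.8429, 208.9017])), (((325.0000305175781, 261.0000305175781), (1.4142134189605713, 1.4142134189605713), 45.0), array([nan, nan]))]h.py:20: RuntimeWarning: invalid value encountered in divide
  return cv2.minAreaRect(g),np.array([mm["m10"],mm["m01"]])/mm["m00"],g
Traceback (most recent call last):
  File "m.py", line 9, in <module>
    out.append(blob((f.min(2)>thr)&(abs(f[...,1]-f[...,0])<9),b)[:2])
               ~~~~^^^^^^^^^^^^^^^^^^^^^^^^^^^^^^^^^^^^^^^^^^^^^
  File "h.py", line 19, in blob
    g=max(cs,key=cv2.contourArea)+np.array([x0,y0]); mm=cv2.moments(g)
      ~~~^^^^^^^^^^^^^^^^^^^^^^^^
ValueError: max() iterable argument is empty
```

```bash
cat > m.py <<'E'
from h import *
T,S=cam("top"),cam("side"); np.set_printoptions(precision=4,suppress=True)
t,s=T["frame"].astype(int),S["frame"].astype(int)
rt=blob((t.min(2)>192)&(abs(t[...,1]-t[...,0])<6),(404,204,444,215)); print("rib top",rt[:2])
rs=blob((s.min(2)>150)&(abs(s[...,1]-s[...,0])<6),(314,232,333,280)); print("rib side",rs[:2])
print("rib",tri(T,rt[1],S,rs[1]), plane(T,rt[1],.166),plane(S,rs[1],.166))
# unit: bright blob in top
u=blob(t.min(2)>150,(372,142,470,236)); print("unit",u[:2])
h=blob((t.min(2)>190),(372,142,470,188)); print("house",h[:2])
for nm,r,z in(("house",h[0],.152),("rib",rt[0],.166)):
  P=np.array([plane(T,p,z) for p in cv2.boxPoints(r)]); print(nm,P[:,:2].ravel(),"mid",P.mean(0),"sides",np.linalg.norm(P[1]-P[0]),np.linalg.norm(P[2]-P[1]))
  for i in(0,1): d=P[i+1]-P[i]; print(" ang",np.degrees(np.arctan2(d[1],d[0])))
mt=blob(t.max(2)<45,(195,170,300,250)); ms=blob(s.max(2)<40,(255,140,335,205))
for c,r,n in((T,mt,"matT"),(S,ms,"matS")):
  q=cv2.approxPolyDP(r[2],6,True)[:,0]; print(n,[plane(c,p,.004)[:2] for p in q],"cen",plane(c,r[1],.004)[:2])
print("mat tri",tri(T,mt[1],S,ms[1]))
P=np.array([plane(T,p,.004)[:2] for p in cv2.boxPoints(mt[0])]); print(P.ravel(),P.mean(0)); 
for i in(0,1): d=P[i+1]-P[i]; print(" ang",np.degrees(np.arctan2(d[1],d[0])),np.linalg.norm(d))
f=blob(t.min(2)>175,(300,136,340,170)); print("foot",plane(T,f[1],.018))
for p in((238,162),(270,245),(320,238)): print(p,plane(T,p,.02))
E
python3 m.py
```

```text
rib top (((423.5, 209.0), (4.0, 27.0), 90.0), array([424.5799, 208.9531]))
rib side (((322.2870178222656, 251.22021484375), (28.08319854736328, 5.565656661987305), 77.73522186279297), array([322.254 , 251.2328]))
rib (array([ 0.5089, -0.274 ,  0.1671]), np.float64(0.003427422757637166)) [ 0.5106 -0.2744  0.166 ] [ 0.5073 -0.2729  0.166 ]
unit (((418.0, 209.5), (75.7165756225586, 44.93071365356445), 3.1798300743103027), array([417.9619, 209.4612]))
house (((422.5126647949219, 168.4537811279297), (71.67829132080078, 32.5958366394043), 1.3322198390960693), array([422.5162, 168.4718]))
house [ 0.5779 -0.1719  0.6683 -0.1729  0.6675 -0.3707  0.5772 -0.3689] mid [ 0.6227 -0.2711  0.152 ] sides 0.0903273883656122 0.19778096123218505
 ang -0.640483181600413
 ang -90.22770413932957
rib [ 0.5151 -0.2349  0.5166 -0.3081  0.5057 -0.3081  0.5043 -0.235 ] mid [ 0.5104 -0.2715  0.166 ] sides 0.07318305856596383 0.010845889872349078
 ang -88.87513830784374
 ang -179.66405891328205
matT [array([0.4677, 0.2888])] cen [nan nan]
matS [array([0.5584, 0.364 ]), array([0.4161, 0.3456]), array([0.4443, 0.10
[... 233 characters left out ...]
gal value
 ** On entry to DLASCL parameter number  4 had an illegal value
 ** On entry to DLASCL parameter number  5 had an illegal value
 ** On entry to DLASCL parameter number  4 had an illegal valueh.py:20: RuntimeWarning: invalid value encountered in divide
  return cv2.minAreaRect(g),np.array([mm["m10"],mm["m01"]])/mm["m00"],g
Traceback (most recent call last):
  File "m.py", line 16, in <module>
    print("mat tri",tri(T,mt[1],S,ms[1]))
                    ~~~^^^^^^^^^^^^^^^^^
  File "h.py", line 12, in tri
    s=np.linalg.lstsq(np.c_[d1,-d2],o2-o1,rcond=None)[0]
      ~~~~~~~~~~~~~~~^^^^^^^^^^^^^^^^^^^^^^^^^^^^^^^^
numpy.linalg.LinAlgError: SVD did not converge in Linear Least Squares
```

```bash
cat > m2.py <<'E'
from h import *
T,S=cam("top"),cam("side"); np.set_printoptions(precision=4,suppress=True)
t,s=T["frame"].astype(int),S["frame"].astype(int)
def edge(c,r0,r1,cols,z,lvl,rev=False):
    g=c["frame"].astype(float).mean(2); P=[]
    for x in cols:
        v=g[r0:r1,x]-lvl; k=np.nonzero(v[:-1]*v[1:]<0)[0]
        if len(k): k=k[-1] if rev else k[0]; P.append(plane(c,(x,r0+k+v[k]/(v[k]-v[k+1])),z)[:2])
    P=np.array(P); a=np.polyfit(P[:,1],P[:,0],1); return np.degrees(-np.arctan(a[0])), np.polyval(a,-.273)
print("deck front",edge(T,222,240,range(384,452),.09,160,True))
print("house back",edge(T,145,160,range(390,456),.152,165))
print("mat px",t[205,195:215].mean(1),t[210,240])
mt=blob(t.max(2)<65,(195,170,300,250)); ms=blob(s.max(2)<40,(255,140,335,205))
for c,r,n in((T,mt,"matT"),(S,ms,"matS")):
  q=cv2.approxPolyDP(r[2],6,True)[:,0]; print(n,[plane(c,p,.004)[:2] for p in q],"cen",plane(c,r[1],.004)[:2])
print("mat tri",tri(T,mt[1],S,ms[1]))
P=np.array([plane(T,p,.004)[:2] for p in cv2.boxPoints(mt[0])])
for i in(0,1): d=P[i+1]-P[i]; print(" ang",np.degrees(np.arctan2(d[1],d[0])),np.linalg.norm(d))
f=blob(t.min(2)>175,(300,136,340,170)); print("foot",plane(T,f[1],.018))
for p in((238,162),(270,245),(320,238)): print(p,plane(T,p,.02))
E
python3 m2.py
```

```text
deck front (np.float64(4.961637299887209), np.float64(0.44439245148068385))
house back (np.float64(0.056900869761838654), np.float64(0.6703393147004946))
mat px [131.3333 131.     131.     131.3333 129.3333 131.     132.3333 133.
 132.6667 121.6667  95.6667  68.6667  55.3333  51.      49.6667  47.
  50.3333  48.6667  49.      48.3333] [44 45 46]
matT [array([0.5848, 0.1259]), array([0.5586, 0.3626]), array([0.4236, 0.3488]), array([0.4497, 0.1103])] cen [0.5033 0.2366]
matS [array([0.5584, 0.364 ]), array([0.4161, 0.3456]), array([0.4443, 0.1085]), array([0.5885, 0.1272])] cen [0.5013 0.225 ]
mat tri (array([ 0.503 ,  0.2383, -0.0056]), np.float64(0.0010953526427716362))
 ang -83.14740348798155 0.24429478871333918
 ang -172.91211975786592 0.14335116124432334
foot [0.6811 0.0158 0.018 ]
(238, 162) [0.6482 0.2635 0.02  ]
(270, 245) [0.3976 0.1592 0.02  ]
(320, 238) [0.4217 0.0084 0.02  ]
```

>>> jog_arm --rows '[[[-0.15,-0.13,-0.1],[0,0,0.07]],[[-0.3,-0.26,-0.2],[0,0,0.14]],[[-0.44,-0.39,-0.3],[0,0,0.22]],[[-0.59,-0.52,-0.4],[0,0,0.29]],[[-0.73,-0.65,-0.5],[0,0,0.36]]]' --hand 0 --squeeze 20

```text
t: 0.9
tool_pos: [0.3271, 0.3666, 0.3195]
orientation: [1.499, 2.761, 0.001]
force: [0.2, -0.2, -0.1]
opening: 0.0574
gripper_force: 0.0
```

```bash
cat > go.py <<'E'
import sys
from h import *
x,y,z,yaw=map(float,sys.argv[1:5])   # yaw: direction of tool x in world, deg
s=robot.read_state(); R=Ro.from_rotvec(s["orientation"]); np.set_printoptions(precision=4,suppress=True)
G=Ro.from_euler("z",yaw,degrees=True)*Ro.from_euler("x",180,degrees=True)
print("t",s["t"],"pos",s["tool_pos"],"q",s["q"],"F",s["force"],"open",s["opening"],s["gripper_force"])
print("shift",R.inv().apply(np.array([x,y,z])-s["tool_pos"])/.2,"turn",(R.inv()*G).as_rotvec()/(np.pi/2), "toolx",R.as_matrix()[:,0])
E
python3 go.py .40 .15 .30 90
```

```text
t 0.9 pos [0.3271 0.3666 0.3195] q [ 0.738  -0.1857  1.6166 -0.0001  1.7102  0.1618] F [ 0.2498 -0.2054 -0.1418] open 0.057408144989446665 0.0
shift [-1.1067 -0.2842  0.0976] turn [ 0.0003 -0.      0.3668] toolx [-0.5448  0.8386 -0.0001]
```

>>> jog_arm --rows '[[[-0.2,-0.06,0],[0,0,0.07]],[[-0.4,-0.12,0],[0,0,0.15]],[[-0.6,-0.17,0],[0,0,0.22]],[[-0.8,-0.22,0],[0,0,0.3]],[[-1,-0.28,0],[0,0,0.367]]]'

```text
t: 1.4
tool_pos: [0.3898, 0.1686, 0.3188]
orientation: [2.222, 2.22, 0.001]
force: [0.8, -0.1, -0.5]
opening: 0.0466
gripper_force: 0.0
```

```bash
python3 go.py .509 -.273 .28 90
```

```text
t 1.4 pos [0.3898 0.1686 0.3188] q [ 0.2874 -0.3728  1.7708 -0.      1.7428  0.2881] F [ 0.8466 -0.1265 -0.4769] open 0.046578224804042875 0.0
shift [-2.2076  0.5974  0.1942] turn [ 0.0005 -0.0001 -0.0005] toolx [0.0007 1.     0.0002]
```

>>> jog_arm --rows '[[[-0.2,0.02,0],[0,0,0]],[[-0.4,0.04,0],[0,0,0]],[[-0.6,0.06,0],[0,0,0]],[[-0.8,0.08,0],[0,0,0]],[[-1,0.1,0],[0,0,0]]]'

```text
t: 1.9
tool_pos: [0.4103, -0.0314, 0.3189]
orientation: [2.216, 2.225, 0.001]
force: [0.6, 0.4, -0.3]
opening: 0.0465
gripper_force: 0.0
```

>>> jog_arm --rows '[[[-0.2,0.1,0],[0,0,0]],[[-0.4,0.2,0],[0,0,0]],[[-0.6,0.3,0],[0,0,0]],[[-0.8,0.4,0],[0,0,0]],[[-1,0.5,0],[0,0,0]]]'

```text
t: 2.4
tool_pos: [0.5117, -0.2313, 0.3187]
orientation: [2.217, 2.225, 0.0]
force: [0.6, -0.2, 0.3]
opening: 0.0467
gripper_force: 0.0
```

>>> jog_arm --rows '[[[-0.1,0,0.05],[0,0,0]],[[-0.2,0,0.15],[0,0,0]],[[-0.2,0,0.2],[0,0,0]],[[-0.2,0,0.2],[0,0,0]]]'

```text
t: 2.8
tool_pos: [0.5104, -0.2688, 0.2764]
orientation: [-2.215, -2.222, 0.001]
force: [-0.5, 0.4, -0.1]
opening: 0.0459
gripper_force: 0.0
```

```bash
python3 go.py .509 -.273 .139 90
```

```text
t 2.8 pos [ 0.5104 -0.2688  0.2764] q [-0.5739  0.0548  1.4641  0.0003  1.6267 -0.577 ] F [-0.522   0.3859 -0.1288] open 0.045947273485704494 0.0
shift [-0.0225 -0.0048  0.6868] turn [-0.002  -0.0016  0.002 ] toolx [-0.0032  1.      0.0024]
```

>>> jog_arm --rows '[[[-0.02,0,0.12],[0,0,0]],[[-0.02,0,0.24],[0,0,0]],[[-0.02,0,0.34],[0,0,0]],[[-0.02,0,0.42],[0,0,0]],[[-0.02,0,0.45],[0,0,0]]]'

```text
t: 3.3
tool_pos: [0.511, -0.2723, 0.1876]
orientation: [-2.215, -2.226, 0.0]
force: [-0.6, -0.8, -0.5]
opening: 0.0468
gripper_force: 0.0
```

```bash
python3 go.py .509 -.273 .139 90; python3 - <<'E'
from h import *
a=cam("top")["frame"][140:265,370:490];b=cam("side")["frame"][180:340,260:400]
cv2.imwrite("pics/a1.png",np.hstack([cv2.resize(a,(400,417),interpolation=2),cv2.resize(b,(365,417),interpolation=2)])[:,:,::-1])
E
```

```text
t 3.3 pos [ 0.511  -0.2723  0.1876] q [-0.5781  0.0915  1.5868  0.0001  1.4648 -0.5831] F [-0.5982 -0.7816 -0.5223] open 0.046779612188524514 0.0
shift [-0.0039 -0.0099  0.2429] turn [-0.0007 -0.0006  0.0032] toolx [-0.005   1.      0.0009]
```

View pics/a1.png

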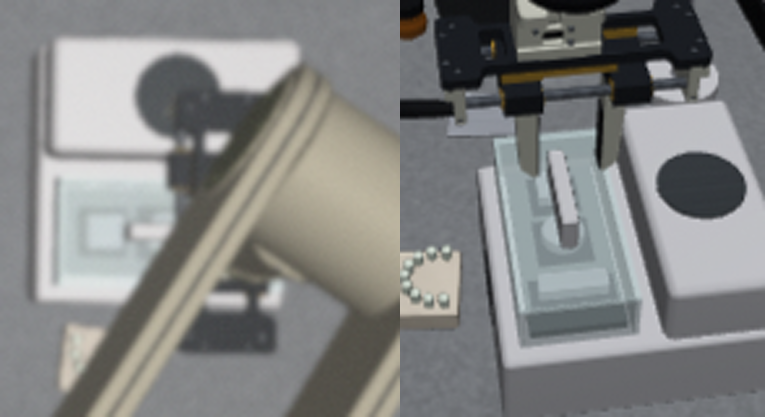

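The side crop shows the open fingers at (528,150) and (608,140), straddling the rib top that runs from (558,155) to (570,240). I'll descend and grip.

>>> jog_arm --rows '[[[0,-0.01,0.06],[0,0,0]],[[0,-0.01,0.12],[0,0,0]],[[0,-0.01,0.18],[0,0,0]],[[0,-0.01,0.225],[0,0,0]],[[0,-0.01,0.24],[0,0,0]]]'

```text
t: 3.9
tool_pos: [0.5085, -0.2729, 0.1387]
orientation: [-2.215, -2.224, 0.001]
force: [0.2, -0.1, -0.8]
opening: 0.0462
gripper_force: 0.0
```

>>> jog_arm --rows '[[[0,0,0],[0,0,0]],[[0,0,0],[0,0,0]],[[0,0,0],[0,0,0]],[[0,0,0],[0,0,0]],[[0,0,0],[0,0,0]]]' --hand 1 --squeeze 25

```text
t: 4.4
tool_pos: [0.5095, -0.2736, 0.1412]
orientation: [2.217, 2.225, -0.0]
force: [-1.5, -0.1, 1.5]
opening: 0.0137
gripper_force: 25.0
```

>>> jog_arm --rows '[[[0,0,0],[0,0,0]],[[0,0,0],[0,0,0]],[[0,0,0],[0,0,0]],[[0,0,0],[0,0,0]],[[0,0,0],[0,0,0]]]'

```text
t: 4.9
tool_pos: [0.5095, -0.2736, 0.1411]
orientation: [2.217, 2.225, 0.0]
force: [-2.1, -0.7, 5.7]
opening: 0.0137
gripper_force: 25.0
```

```bash
python3 go.py .509 -.273 .139 90
```

```text
t 4.9 pos [ 0.5095 -0.2736  0.1411] q [-0.5814  0.1203  1.6422 -0.0001  1.3784 -0.5853] F [-2.1477 -0.6731  5.7042] open 0.013661953205282894 24.990010857582092
shift [ 0.003  -0.0026  0.0107] turn [0.0003 0.0003 0.0025] toolx [-0.004   1.     -0.0004]
```

>>> jog_arm --rows '[[[0,0,-0.03],[0,0,0]],[[0,0,-0.08],[0,0,0]],[[0,0,-0.14],[0,0,0]],[[0,0,-0.2],[0,0,0]],[[0,0,-0.26],[0,0,0]]]'

```text
t: 5.4
tool_pos: [0.5096, -0.2736, 0.1942]
orientation: [2.216, 2.225, 0.0]
force: [0.0, 0.1, -0.3]
opening: 0.014
gripper_force: 25.0
```

>>> jog_arm --rows '[[[0,0,-0.08],[0,0,0]],[[0,0,-0.16],[0,0,0]],[[0,0,-0.22],[0,0,0]],[[0,0,-0.25],[0,0,0]],[[0,0,-0.26],[0,0,0]]]'

```text
t: 5.9
tool_pos: [0.5097, -0.2736, 0.2457]
orientation: [2.216, 2.225, 0.0]
force: [0.2, -0.2, -1.8]
opening: 0.0139
gripper_force: 25.0
```

```bash
python3 go.py .44 0 .25 90; python3 - <<'E'
from h import *
b=cam("side")["frame"][100:340,200:420]
cv2.imwrite("pics/a2.png",cv2.resize(b,(550,600),interpolation=2)[:,:,::-1])
E
```

```text
t 5.9 pos [ 0.5097 -0.2736  0.2457] q [-0.5813  0.061   1.5128 -0.      1.5663 -0.5853] F [ 0.1583 -0.1782 -1.7985] open 0.01389326396342331 24.988291561603546
shift [ 1.3695 -0.343  -0.0228] turn [0.0007 0.0005 0.0026] toolx [-0.0041  1.     -0.0008]
```

View pics/a2.png

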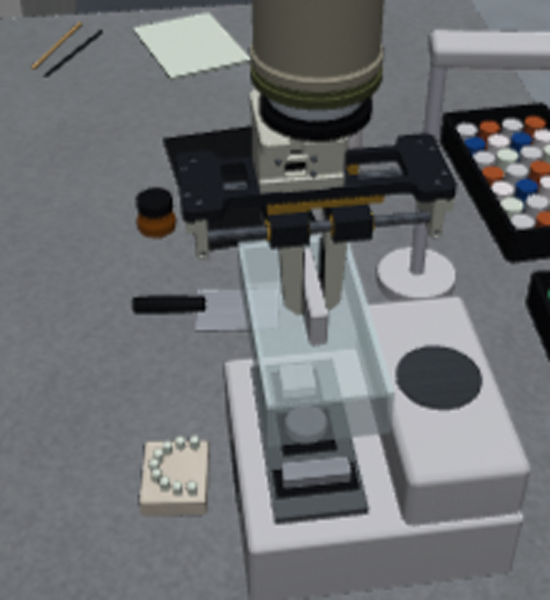

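The side crop shows the cover level in the grip and clear of the keys. The square, round and bar keys are at (297,378), (307,422) and (315,470). Next I'll carry it to the mat.

>>> jog_arm --rows '[[[0.05,-0.05,0],[0,0,0]],[[0.15,-0.13,0],[0,0,0]],[[0.3,-0.21,0],[0,0,0]],[[0.45,-0.29,0],[0,0,0]],[[0.6,-0.34,0],[0,0,0]]]'

```text
t: 6.45
tool_pos: [0.4394, -0.1526, 0.2435]
orientation: [-2.217, -2.224, 0.001]
force: [0.2, 0.3, -1.2]
opening: 0.0138
gripper_force: 25.0
```

>>> jog_arm --rows '[[[0.15,0,0],[0,0,0]],[[0.3,0,0],[0,0,0]],[[0.45,0,0],[0,0,0]],[[0.6,0,0],[0,0,0]],[[0.75,0,0],[0,0,0]]]'

```text
t: 6.95
tool_pos: [0.4396, -0.0025, 0.2438]
orientation: [-2.216, -2.225, 0.001]
force: [0.3, -0.1, -0.9]
opening: 0.0137
gripper_force: 25.0
```

>>> jog_arm --rows '[[[0.15,0,0],[0,0,0]],[[0.3,0,0],[0,0,0]],[[0.45,0.0,0],[0,0,0]],[[0.6,0.05,0],[0,0,0]],[[0.75,0.1,0],[0,0,0]]]'

```text
t: 7.45
tool_pos: [0.4593, 0.1477, 0.2439]
orientation: [-2.216, -2.226, 0.001]
force: [0.5, -0.2, -1.1]
opening: 0.014
gripper_force: 25.0
```

```bash
python3 go.py .503 .237 .20 96.5
```

```text
t 7.45 pos [0.4593 0.1477 0.2439] q [ 0.2048 -0.2009  1.766  -0.0001  1.5774  0.2006] F [ 0.5183 -0.1647 -1.1147] open 0.013983688003733898 24.987606704235077
shift [0.4458 0.2206 0.219 ] turn [-0.0006  0.0001 -0.0696] toolx [-0.0042  1.     -0.0002]
```

>>> jog_arm --rows '[[[0.12,0.06,0],[0,0,-0.015]],[[0.24,0.12,0.05],[0,0,-0.03]],[[0.35,0.17,0.12],[0,0,-0.05]],[[0.42,0.21,0.18],[0,0,-0.065]],[[0.446,0.22,0.22],[0,0,-0.07]]]'

```text
t: 7.95
tool_pos: [0.5027, 0.2367, 0.1983]
orientation: [-2.088, -2.345, 0.004]
force: [-0.2, -0.4, -1.0]
opening: 0.0139
gripper_force: 25.0
```

>>> jog_arm --rows '[[[0,0,0.1],[0,0,0]],[[0,0,0.25],[0,0,0]],[[0,0,0.4],[0,0,0]],[[0,0,0.5],[0,0,0]],[[0,0,0.53],[0,0,0]]]'

```text
t: 8.45
tool_pos: [0.5009, 0.2344, 0.0913]
orientation: [-2.09, -2.342, 0.008]
force: [-0.4, -0.3, -1.5]
opening: 0.0138
gripper_force: 25.0
```

```bash
python3 go.py .503 .237 .057 96.5; python3 - <<'E'
from h import *
a=cam("top")["frame"][130:270,180:340];b=cam("side")["frame"][90:260,210:400]
cv2.imwrite("pics/a3.png",np.hstack([cv2.resize(a,(400,400),interpolation=2)if 0 else cv2.resize(a,(400,350),interpolation=2),cv2.resize(b,(391,350),interpolation=2)])[:,:,::-1])
E
```

```text
t 8.45 pos [0.5009 0.2344 0.0913] q [ 0.3451  0.1078  1.7512 -0.0002  1.2883  0.2319] F [-0.3563 -0.3216 -1.5262] open 0.013821730719073368 24.988241493701935
shift [0.012  0.013  0.1712] turn [-0.0035  0.001  -0.0001] toolx [-0.113   0.9936 -0.0015]
```

View pics/a3.png

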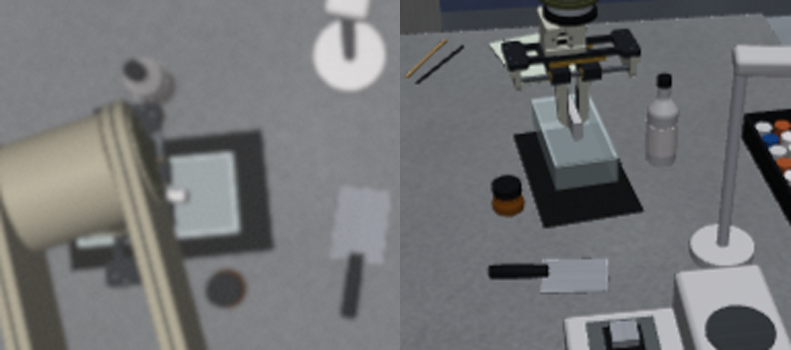

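The cover hangs centred over the mat. In the top crop its right edge at x≈240 sits inside the mat's right edge at 268. The bottle cap at (135,70) lies clear beyond the gripper's end at (150,112). I'll lower it slowly.

>>> jog_arm --rows '[[[0.01,-0.01,0.04],[0,0,0]],[[0.015,-0.01,0.08],[0,0,0]],[[0.015,-0.01,0.12],[0,0,0]],[[0.015,-0.01,0.14],[0,0,0]],[[0.015,-0.01,0.15],[0,0,0]]]'

```text
t: 9.05
tool_pos: [0.5006, 0.2384, 0.064]
orientation: [-2.091, -2.344, 0.001]
force: [0.6, 0.1, -1.5]
opening: 0.014
gripper_force: 25.0
```

>>> jog_arm --rows '[[[0,0,0],[0,0,0]],[[0,0,0.005],[0,0,0]],[[0,0,0.01],[0,0,0]],[[0,0,0.015],[0,0,0]],[[0,0,0.015],[0,0,0]]]'

```text
t: 9.55
tool_pos: [0.501, 0.2385, 0.0616]
orientation: [-2.091, -2.344, 0.0]
force: [-0.4, 0.2, -1.2]
opening: 0.0143
gripper_force: 25.0
```

>>> jog_arm --rows '[[[0,0,0.005],[0,0,0]],[[0,0,0.01],[0,0,0]],[[0,0,0.015],[0,0,0]],[[0,0,0.02],[0,0,0]],[[0,0,0.02],[0,0,0]]]'

```text
t: 10.05
tool_pos: [0.5008, 0.2385, 0.0574]
orientation: [-2.091, -2.344, 0.001]
force: [0.5, 0.7, -1.1]
opening: 0.0136
gripper_force: 25.0
```

>>> jog_arm --rows '[[[0,0,0.004],[0,0,0]],[[0,0,0.008],[0,0,0]],[[0,0,0.01],[0,0,0]],[[0,0,0.01],[0,0,0]]]'

```text
t: 10.45
tool_pos: [0.5009, 0.2385, 0.0555]
orientation: [-2.091, -2.344, 0.0]
force: [-0.4, -0.7, -1.6]
opening: 0.014
gripper_force: 25.0
```

>>> jog_arm --rows '[[[0,0,0.004],[0,0,0]],[[0,0,0.008],[0,0,0]],[[0,0,0.01],[0,0,0]],[[0,0,0.01],[0,0,0]]]'

```text
t: 10.85
tool_pos: [0.5011, 0.2386, 0.0551]
orientation: [2.091, 2.344, 0.0]
force: [-6.1, -3.0, 12.1]
opening: 0.0137
gripper_force: 25.0
```

```bash
python3 go.py .503 .237 .055 96.5
```

```text
t 10.85 pos [0.5011 0.2386 0.0551] q [ 0.352   0.1504  1.7761 -0.0001  1.215   0.238 ] F [-6.082  -2.9908 12.059 ] open 0.013748998941025107 24.990326464176178
shift [-0.0089  0.0084  0.0006] turn [0.0001 0.     0.0004] toolx [-0.1138  0.9935 -0.    ]
```

Contact is made at 12 N. I'll ease off about 1.2 mm and release.

>>> jog_arm --rows '[[[0,0,-0.003],[0,0,0]],[[0,0,-0.006],[0,0,0]],[[0,0,-0.006],[0,0,0]]]'

```text
t: 11.15
tool_pos: [0.5011, 0.2386, 0.0551]
orientation: [2.091, 2.344, 0.0]
force: [-2.1, -1.2, 4.7]
opening: 0.0137
gripper_force: 25.0
```

>>> jog_arm --rows '[[[0,0,0],[0,0,0]],[[0,0,0],[0,0,0]],[[0,0,0],[0,0,0]],[[0,0,0],[0,0,0]],[[0,0,0],[0,0,0]]]' --hand 0.2

```text
t: 11.65
tool_pos: [0.501, 0.2385, 0.0548]
orientation: [2.091, 2.344, -0.0]
force: [0.7, 0.6, 0.8]
opening: 0.037
gripper_force: 0.0
```

>>> jog_arm --rows '[[[0,0,-0.04],[0,0,0]],[[0,0,-0.12],[0,0,0]],[[0,0,-0.24],[0,0,0]],[[0,0,-0.42],[0,0,0]],[[0,0,-0.6],[0,0,0]]]'

```text
t: 12.15
tool_pos: [0.5008, 0.2385, 0.1773]
orientation: [2.091, 2.344, 0.001]
force: [1.4, -0.0, -0.3]
opening: 0.0369
gripper_force: 0.0
```

>>> jog_arm --rows '[[[-0.1,-0.05,-0.15],[0,0,0.015]],[[-0.25,-0.1,-0.25],[0,0,0.03]],[[-0.45,-0.2,-0.3],[0,0,0.05]],[[-0.7,-0.25,-0.3],[0,0,0.06]],[[-0.95,-0.3,-0.3],[0,0,0.073]]]' --hand 1

```text
t: 12.65
tool_pos: [0.4631, 0.0437, 0.2375]
orientation: [2.219, 2.22, 0.004]
force: [0.6, -0.5, 0.2]
opening: 0.0024
gripper_force: 0.0
```

```bash
python3 go.py .45 -.1 .25 90; python3 - <<'E'
from h import *
a=cam("top")["frame"][130:270,180:340];b=cam("side")["frame"][90:260,210:400]
cv2.imwrite("pics/a4.png",np.hstack([cv2.resize(a,(400,350),interpolation=2),cv2.resize(b,(391,350),interpolation=2)])[:,:,::-1])
E
```

```text
t 12.65 pos [0.4631 0.0437 0.2375] q [-0.0162 -0.2536  1.8224 -0.      1.5689 -0.0163] F [ 0.6227 -0.5271  0.1622] open 0.002410527916944773 0.0
shift [-0.7183 -0.0655 -0.0629] turn [0.0025 0.0001 0.    ] toolx [-0.0001  1.     -0.0001]
```

View pics/a4.png

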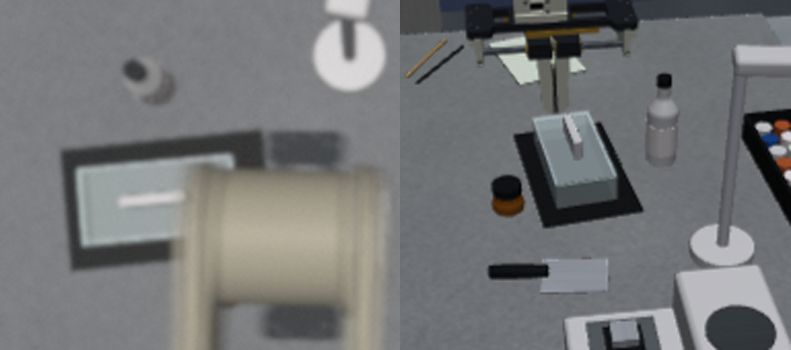

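The cover stands upright inside the mat, with the mat's dark border showing round it in both views, and the bottle and jar are unmoved. Now I'll measure the start key.

```bash
python3 - <<'E'
from h import *
T,S=cam("top"),cam("side")
a=cv2.resize(T["frame"][185:235,380:460],(400,250),interpolation=2);b=cv2.resize(S["frame"][230:310,290:370],(400,400),interpolation=2)
cv2.imwrite("pics/k.png",np.hstack([cv2.copyMakeBorder(a,0,150,0,0,0),b])[:,:,::-1])
cv2.imwrite("pics/T.png",T["frame"][:,:,::-1]);cv2.imwrite("pics/S.png",S["frame"][:,:,::-1])
for c,b in((T,(380,190,460,230)),(S,(295,235,360,305))):
    f=c["frame"].astype(int); x0,y0,x1,y1=b
    for thr in(120,140,160,180):
        cs=cv2.findContours((f.min(2)[y0:y1,x0:x1]>thr).astype(np.uint8),cv2.RETR_LIST,cv2.CHAIN_APPROX_NONE)[0]
        print(thr,[(np.round(np.array(cv2.minAreaRect(k)[0])+[x0,y0],1),cv2.contourArea(k)) for k in cs if 25<cv2.contourArea(k)<1500])
E
```

```text
120 [(array([419.5, 209.5]), 93.0), (array([401. , 208.5]), 82.5), (array([437.5, 210. ]), 79.0), (array([418., 210.]), 1386.0)]
140 [(array([419.5, 209.5]), 68.0), (array([401.5, 209. ]), 63.5), (array([437.5, 210.5]), 38.0)]
160 []
180 []
120 [(array([326. , 286.9]), 133.0), (array([322. , 267.5]), 119.0), (array([327. , 271.5]), 1389.0), (array([353., 256.]), 226.0)]
140 [(array([327., 272.]), 1165.0), (array([353.5, 255.5]), 204.5)]
160 [(array([325.3, 274.1]), 1096.5), (array([354. , 253.5]), 162.0)]
180 [(array([325.3, 274.1]), 957.5), (array([354.5, 250.5]), 108.5)]
```

View pics/k.png

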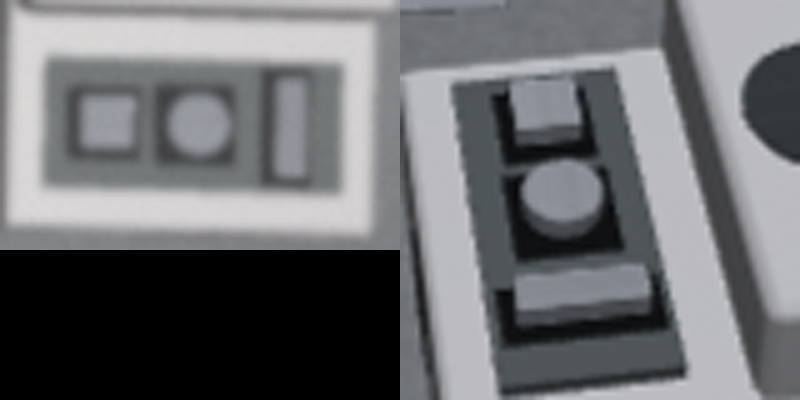

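The crop shows the round key's top face centred at crop (199,125) in the top view, full (419.5,209.6), and at crop (561,188) in the side view, full (321.8,267.2). The square and bar keys are on either side of it.

```bash
python3 - <<'E'
from h import *
T,S=cam("top"),cam("side")
print(tri(T,(419.5,209.6),S,(321.8,267.2)),plane(T,(419.5,209.6),.115),plane(S,(321.8,267.2),.115))
E
python3 go.py .509 -.272 .20 90
```

```text
(array([ 0.50887985, -0.27127657,  0.11580885]), np.float64(0.00288697035713531)) [ 0.51034281 -0.27162615  0.115     ] [ 0.50756026 -0.27047935  0.115     ]
t 12.95 pos [0.4634 0.0458 0.2357] q [-0.0122 -0.2488  1.8215  0.0005  1.5678 -0.0121] F [-0.4618 -0.404   0.0181] open 0.0005229269124831386 0.0
shift [-1.5889  0.2279  0.1781] turn [ 0.0007 -0.0003 -0.0001] toolx [0.0001 1.     0.0005]
```

>>> jog_arm --rows '[[[-0.2,0,0],[0,0,0]],[[-0.4,0,0],[0,0,0]],[[-0.6,0,0],[0,0,0]],[[-0.8,0.05,0],[0,0,0]],[[-1,0.1,0],[0,0,0]]]'

```text
t: 13.45
tool_pos: [0.4839, -0.1548, 0.2352]
orientation: [2.218, 2.224, 0.001]
force: [-0.3, 0.2, -0.3]
opening: 0.0004
gripper_force: 0.0
```

>>> jog_arm --rows '[[[-0.2,0.05,0],[0,0,0]],[[-0.4,0.1,0.05],[0,0,0]],[[-0.53,0.12,0.15],[0,0,0]],[[-0.58,0.13,0.25],[0,0,0]],[[-0.58,0.13,0.3],[0,0,0]]]'

```text
t: 13.95
tool_pos: [0.5091, -0.2703, 0.1724]
orientation: [-2.219, -2.219, 0.001]
force: [-0.8, 0.3, -0.2]
opening: 0.0004
gripper_force: 0.0
```

```bash
python3 go.py .509 -.272 .12 90
```

```text
t 13.95 pos [ 0.5091 -0.2703  0.1724] q [-0.5771  0.0958  1.6103  0.0001  1.4388 -0.5773] F [-0.7705  0.282  -0.1615] open 0.00035785422206446394 0.0
shift [-0.0092  0.0003  0.2618] turn [-0.0017 -0.0012  0.0002] toolx [-0.0003  1.      0.0019]
```

>>> jog_arm --rows '[[[-0.005,0,0.08],[0,0,0]],[[-0.005,0,0.16],[0,0,0]],[[-0.005,0,0.22],[0,0,0]],[[-0.005,0,0.25],[0,0,0]],[[-0.005,0,0.25],[0,0,0]]]'

```text
t: 14.45
tool_pos: [0.5085, -0.2714, 0.1238]
orientation: [-2.221, -2.22, 0.0]
force: [-0.3, 0.0, -0.2]
opening: 0.0004
gripper_force: 0.0
```

>>> jog_arm --rows '[[[0,0,0.01],[0,0,0]],[[0,0,0.02],[0,0,0]],[[0,0,0.03],[0,0,0]],[[0,0,0.04],[0,0,0]],[[0,0,0.05],[0,0,0]]]'

```text
t: 14.95
tool_pos: [0.509, -0.2723, 0.1149]
orientation: [2.222, 2.22, 0.0]
force: [0.2, 0.3, 1.5]
opening: 0.0008
gripper_force: 0.9
```

>>> jog_arm --rows '[[[0,0,0.005],[0,0,0]],[[0,0,0.01],[0,0,0]]]'

```text
t: 15.15
tool_pos: [0.5091, -0.2723, 0.1131]
orientation: [2.222, 2.22, 0.0]
force: [-0.8, 0.3, 3.2]
opening: 0.0004
gripper_force: 1.4
```

>>> jog_arm --rows '[[[0,0,0.01],[0,0,0]],[[0,0,0.02],[0,0,0]],[[0,0,0.03],[0,0,0]],[[0,0,0.038],[0,0,0]]]'

```text
t: 15.55
tool_pos: [0.5092, -0.2723, 0.107]
orientation: [2.222, 2.22, -0.0]
force: [-9.5, 4.8, 24.6]
opening: 0.0003
gripper_force: 12.5
```

>>> jog_arm --rows '[[[0,0,-0.004],[0,0,0]],[[0,0,-0.004],[0,0,0]],[[0,0,-0.004],[0,0,0]],[[0,0,-0.004],[0,0,0]],[[0,0,-0.004],[0,0,0]]]'

```text
t: 16.05
tool_pos: [0.5091, -0.2723, 0.1072]
orientation: [2.222, 2.22, 0.0]
force: [-4.2, 2.5, 11.7]
opening: 0.0008
gripper_force: 5.7
```

>>> jog_arm --rows '[[[0,0,0],[0,0,0]],[[0,0,0],[0,0,0]],[[0,0,0],[0,0,0]],[[0,0,0],[0,0,0]]]'

```text
t: 16.45
tool_pos: [0.5091, -0.2723, 0.1072]
orientation: [2.222, 2.22, -0.0]
force: [-4.7, 2.7, 11.7]
opening: 0.0004
gripper_force: 5.7
```

>>> jog_arm --rows '[[[0,0,-0.05],[0,0,0]],[[0,0,-0.15],[0,0,0]],[[0,0,-0.3],[0,0,0]],[[0,0,-0.5],[0,0,0]],[[0,0,-0.7],[0,0,0]]]'

```text
t: 16.95
tool_pos: [0.5084, -0.2717, 0.2466]
orientation: [-2.221, -2.219, 0.0]
force: [0.7, -1.3, 0.2]
opening: 0.0006
gripper_force: 0.0
```

>>> jog_arm --rows '[[[0.1,-0.1,0],[0,0,0]],[[0.3,-0.2,0],[0,0,0]],[[0.5,-0.3,0],[0,0,0]],[[0.7,-0.35,0],[0,0,0]],[[0.8,-0.35,0],[0,0,0]]]'

```text
t: 17.45
tool_pos: [0.4378, -0.1096, 0.246]
orientation: [-2.221, -2.221, -0.001]
force: [0.6, -1.5, 0.4]
opening: 0.001
gripper_force: 0.0
```

>>> jog_arm --rows '[[[0.05,0,0],[0,0,0]],[[0.1,0,0],[0,0,0]],[[0.1,0,0],[0,0,0]],[[0.1,0,0],[0,0,0]]]'

```text
t: 17.85
tool_pos: [0.4392, -0.0926, 0.2459]
orientation: [-2.222, -2.22, 0.001]
force: [0.3, 0.1, -0.4]
opening: 0.0004
gripper_force: 0.0
```

```bash
python3 - <<'E'
from h import *
a=cam("top")["frame"][130:270,190:470];b=cam("side")["frame"][90:340,210:420]
cv2.imwrite("pics/a5.png",np.hstack([cv2.copyMakeBorder(cv2.resize(a,(440,220),interpolation=2),0,200,0,0,0),cv2.resize(b,(353,420),interpolation=2)])[:,:,::-1])
E
```

```text
(no output)
```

View pics/a5.png

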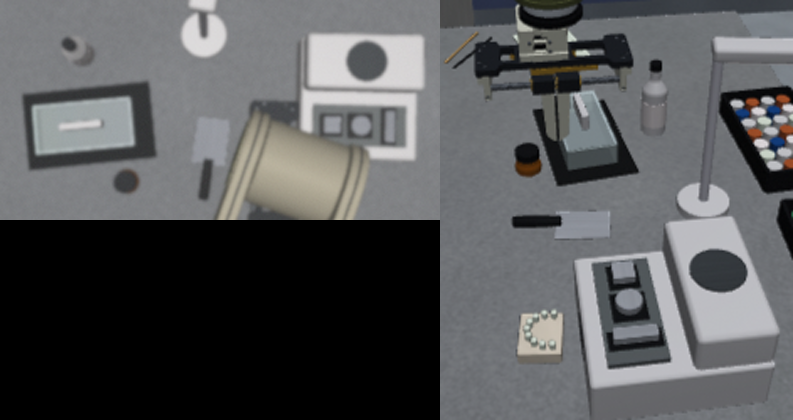

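The cover stands wholly on the mat: in the top crop it spans x 32–134 inside the mat's 24–153. All three keys are up, nothing else has moved, and the arm is clear.

```bash
python3 -c "
from plant import robot
print(robot.close_job())"
```

```text
the job is handed in; nothing more can be done
None
```

The job is handed in: the cover is upright and wholly on the mat, and the round start key was held fully down for about a second and released. Nothing else was moved or pressed. It took about 18 s of the 64 s allowed.

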